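# Unload the ultrasonic cleaner and hang up its basket

### The job

Unload the ultrasonic cleaner: slide the black lock grip to its open end stop, lift the steel basket out and stand it, let go, on the white drip tile. Then take the basket round its steel body, its orange loop left free, hang it by the loop on the brass hook of the stand, let go, and slide the lock fully home again. Keep the basket upright all the time so that nothing spills, and do not knock over or shift the other things on the bench.

Things in the scene. Friction and masses are not known exactly. Their poses are not given: they have to be found in the camera images.
- cleaner: white ultrasonic cleaner with blue front panel, fixed, 150 (x) x 250 (y) x 105 mm high; origin at the centre of its underside, z up. Its open square tank (75 x 75 mm, floor at z = 42 mm) is centred at y = -65 mm; the lock slides along its y axis on the flat deck at z = 105 mm
- lock (a joint): the basket lock, a slide (m): 0 = fully home (closed end stop, its two flat aluminium tines lie over the basket's rim, either side of the loop, and hold it down), 0.085 = open end stop (basket free). Grows along the cleaner's +y. About 2 to 3 N to move; stays where it is left. At 0 the grip stands at cleaner x = 0, y = 0; the tines reach from there 97 mm towards -y, at z = 108 to 115 mm
- lock_grip (a point): centre of the top of the lock's upright black grip, which is 30 (x) x 20 (y) x 42 mm high, 157 mm above the bench; axes as the cleaner's
- basket: loose open square steel basket with rows of dark holes, 58 x 58 x 60 mm high, about 0.18 kg, with a rigid upright orange loop across the middle of its mouth; origin at the centre of its underside, z up; the loop's plane is its xz plane. It starts in the tank, 42 mm above the bench, its rim 3 mm below the deck
- loop: the orange loop fixed on the basket: origin at the centre of the rim (60 mm above the basket's underside). A flat frame 10 mm thick (y), 46 mm long (x), 42 mm high; its window is 30 mm wide (x) and 34 mm high, starting at the rim; top bar 8 mm high
- eye (a point): middle of the underside of the loop's top bar, 94 mm above the basket's underside: here the hook's rod bears; axes as the basket's
- tile: white ceramic drip tile, fixed, 130 x 130 x 8 mm; origin at the centre of its underside
- stand: hook stand, fixed: black round base 100 mm across, steel post 14 mm thick and 175 mm high at its origin (centre of the underside), and a level brass hook rod 8 mm thick, axis 170 mm above the bench, that runs from the post 69 mm along the stand's -x axis, then turns up: the tip ends 75 mm from the post, its top 17 mm above the rod's axis
- rod_mid (a point): point on the hook rod's axis 46 mm from the post, where the basket hangs clear; axes as the stand's
- charcoal: black charcoal block 75 x 50 x 35 mm lying loose; a bystander, origin at the centre of its underside
- firebrick: off-white soldering brick 75 x 45 x 38 mm lying loose; a bystander, origin at the centre of its underside
- flux_jar: closed jar, 64 mm across, 100 mm high, yellow cap; a bystander, origin at the centre of its underside
- beaker: white open cup, 84 mm across, 110 mm high; a bystander, origin at the centre of its underside
- third_hand: clamp stand, black base 72 mm across, thin steel and copper arm to 200 mm high; a bystander, origin at the centre of its underside
- hammer: hammer 220 mm long lying flat, handle 26 mm thick along its x axis, head at +x; a bystander, origin at the centre of its underside

How it is judged:
By the outcome, as a careful person would: the job done as asked, in the order asked, and still so for the second after the job is handed in, with the robot touching nothing.
It also fails if it takes over 72 s, if anything falls off the work surface, if the arm or the gripper's body presses on something with over 40 N, if the wrist force passes 120 N, or if a joint passes its speed limit or range.

### The arm

A 6-joint arm with a two-finger parallel gripper is mounted at the origin on the work surface. World frame = base frame: x ahead of the robot, y to its left, z up, the work surface at z = 0. Lengths are in m, angles in degrees, forces in N, time in s.
With the tool pointing down it reaches from about 0.4 to 0.825 m from the base axis. Payload 7 kg.
Tool frame: the origin (TCP) lies at the very end of the fingers, on their centre line; the grasp point (between the pads) lies hold_point_z behind it (hold_point_z is the distance from the TCP to the grasp point, in m); z points along the fingers, y is the direction in which the jaws open and shut (so a half turn about z gives the same grasp; the last joint's range is limited). The gripper opens to 88 mm and grips with 3 to 60 N. Pads are 19 mm wide; open, the fingers measure 130 mm over their backs; the gripper's body (78 mm by 193 mm) begins 47 mm behind the grasp point.
Start: joints at [86.007, 20.546, 0.682, 0, -70.136, -16.507], TCP at [0.236, 0.632, 0.227] pointing down, gripper open.
Joint ranges: [-176.03, 176.03], [-82.01, 121.73], [-58.28, 71.71], [-173.87, 95.51], [-174.79, -0.11], [-173.66, 173.66]. Speed limits (degrees/s): [136.94, 136.94, 172.46, 180, 180, 180].

### API

Orientations are given as [roll, pitch, yaw] about the fixed x, y, z axes, in that order (R = Rz(yaw) Ry(pitch) Rx(roll)).
In Python, from plant import get_obs, snapshot, close_job, hold_point_z gives the robot as it stands. The module is installed in compiled form; this text tells all that it offers.
- The arm moves only by the tool jog_arm, never from a script. Its argument "commands" is a list of rows, each a list of 4 numbers: the shift along the world's x, y, z in mm, then the turn about the world's z in degrees. In form: [[x, y, z, turn], ...]. A call has exactly 10 rows; each row shifts and turns the commanded pose from where the row before left it; what a row does not reach is not made up. A row lasts 1/12 s, in which the tool goes at most 41.7 mm and 7.16 degrees, less where a joint would pass 70% of its speed; a pose out of reach is approached as far as the arm can. A call is refused whole if a number of a shift passes 41.7 or a number of a turn 7.16, either way. A call with a gripper value outside its range is refused whole. "fingers" is the finger opening in mm, from 0 to 87.6, set as the call begins (left out, the last holds). The fingers move at their own pace and stop on an object; the grip force is fixed at half the most. Time passes only in rows, so rows that do not move let the fingers close, or fill a call up. It gives the time, the measured TCP pose, the force and the opening at its end, in the units of the state.
- get_obs(): the state, without advancing time (a new reading comes with each control period).
- snapshot(name): name is "scene" or "top"; returns a dict with "image" (420x560x3 uint8, red, green, blue), "fov_y" (degrees; the focal length in pixels is half the picture's height over the tangent of half this angle, whatever the lens; pixels are square), "cx", "cy" (the principal point, pixels), "rvec" (rotation vector, rad) and "tvec" (3), from world to camera coordinates, as OpenCV has them. Camera axes: x right, y down, z forward; pixel columns grow to the right and rows downward; lengths in m; the calibration is good to about 2 mm. A picture is of the moment at which its call begins. There is no depth.
- close_job(): hands the job in, once; it reports no verdict.
The state is a dict: "clock": time; "joint_pos": joint angles; "qvel": joint speeds; "tau": joint torques, N m; "tool_pos": TCP position; "orientation": TCP orientation; "force": force on the tool from outside, world axes, zero at the start; "moment": the same for the moment, N m; "opening": finger opening in m.
Only numpy, scipy, OpenCV 4.12 (cv2) and the standard library are available. Lean on these libraries where they do the work, as an engineer would, in place of code of your own. Each camera call takes 0.05 s, during which the arm holds its last target.

## Working session

There is one attempt and no reset: what is moved stays moved. The work goes in short steps, Python scripts to look and compute and a tool call to move; the robot and the scene stay as the last step left them, time stands still between calls to the robot, and variables do not carry over. Pictures are saved under pics/ and viewed, and the job is handed in when it is done.

Besides the shell and the picture viewer there is one more tool, called after "Request:" by a JSON object that holds its "name" and its "arguments", one argument or row to a line. jog_arm: Moves the arm, as the interface text tells. Its arguments: {"type":"object","properties":{"commands":{"type":"array","items":{"type":"array","items":{"type":"number"}}},"fingers":{"type":"number"}},"required":["commands"]}

```bash
mkdir -p pics; cat > h.py <<'E'
import numpy as np, cv2, pickle
from plant import get_obs, snapshot, hold_point_z
def snap(name,fn):
    s=snapshot(name); cv2.imwrite('pics/'+fn+'.png',s['image'][:,:,::-1]); pickle.dump(s,open('pics/'+fn+'.pkl','wb')); return s
def load(fn): return pickle.load(open('pics/'+fn+'.pkl','rb'))
def cam(s):
    R,_=cv2.Rodrigues(np.array(s['rvec'],float)); t=np.array(s['tvec'],float).ravel()
    f=s['image'].shape[0]/2/np.tan(np.radians(s['fov_y'])/2)
    return R,t,f
def ray(s,uv):
    R,t,f=cam(s); d=np.array([(uv[0]-s['cx'])/f,(uv[1]-s['cy'])/f,1.]); return -R.T@t, R.T@d
def onplane(s,uv,z):
    c,d=ray(s,uv); return c+d*(z-c[2])/d[2]
def proj(s,p):
    R,t,f=cam(s); q=R@np.array(p,float)+t; return np.array([s['cx']+f*q[0]/q[2],s['cy']+f*q[1]/q[2]])
E
python3 - <<'E'
from h import *
o=get_obs(); print(o); print(hold_point_z)
for n in('scene','top'):
    s=snap(n,n+'0'); c,d=ray(s,(280,210)); print(n,s['fov_y'],s['cx'],s['cy'],c,d)
E
```

```text
{'clock': 0.0, 'joint_pos': array([ 8.60093455e+01,  2.05916919e+01,  6.32835432e-01, -1.99075745e-02,
       -7.01365310e+01, -1.65064174e+01]), 'qvel': array([-0.01676553, -0.08840327,  0.01547547,  0.04814161, -0.00361971,
       -0.02558869]), 'tau': array([-1.50132011e-03, -5.82716990e+01,  2.93045533e+01,  6.99728429e+00,
        6.91508059e-03, -1.49643656e-04]), 'tool_pos': array([0.23621726, 0.63178197, 0.22561334]), 'orientation': array([ 1.79903226e+02, -9.16132532e-03, -2.05038440e+01]), 'force': array([ 0.38874062, -0.16279916,  0.33430088]), 'moment': array([0.00879899, 0.03373084, 0.01592074]), 'opening': 0.08737322345383444}
0.0188
scene 52.010923973068415 273.5169379435007 208.65882359393675 [ 1.14537811 -0.81359896  0.81624554] [-0.49130405  0.63404999 -0.59735875]
top 50.428579359555314 273.9203024366879 202.95654420195322 [ 0.40740272 -0.06483401  1.25384003] [ 0.09737159 -0.03791488 -0.99474443]
```

View pics/scene0.png

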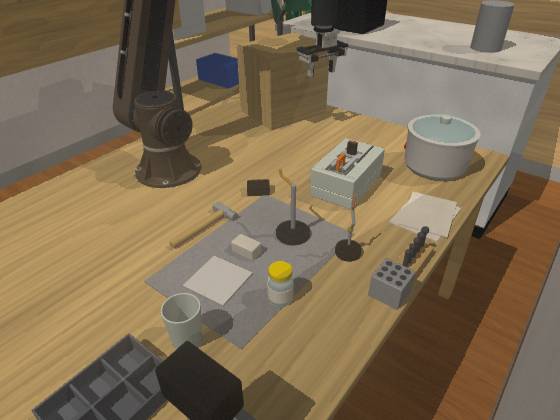

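View pics/top0.png

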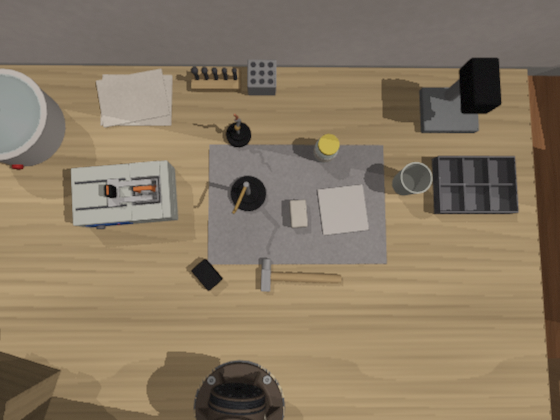

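The scene view shows the cleaner at about (348,172), the stand base at (293,232) and the tile at (218,280). In the top view the cleaner is at (123,195) with its lock grip near (111,190) and the loop near (145,188). The tile is at (343,210), the stand at (248,194), and the hook runs toward (237,211). I'll zoom in next.

```bash
python3 - <<'E'
from h import *
a=load('top0')['image'][:,:,::-1]; b=load('scene0')['image'][:,:,::-1]
up=lambda i,x0,y0,x1,y1,k: cv2.resize(i[y0:y1,x0:x1],None,fx=k,fy=k,interpolation=cv2.INTER_CUBIC)
cv2.imwrite('pics/c1.png',up(a,60,150,190,240,6))
cv2.imwrite('pics/c2.png',up(a,215,120,375,240,5))
cv2.imwrite('pics/c3.png',up(b,300,130,395,210,8))
cv2.imwrite('pics/c4.png',up(b,170,160,330,280,5))
E
```

```text
(no output)
```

View pics/c1.png

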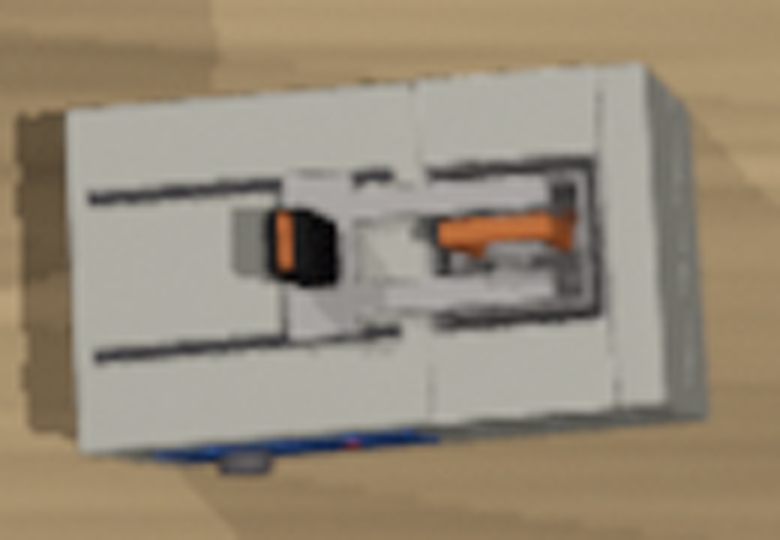

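View pics/c2.png

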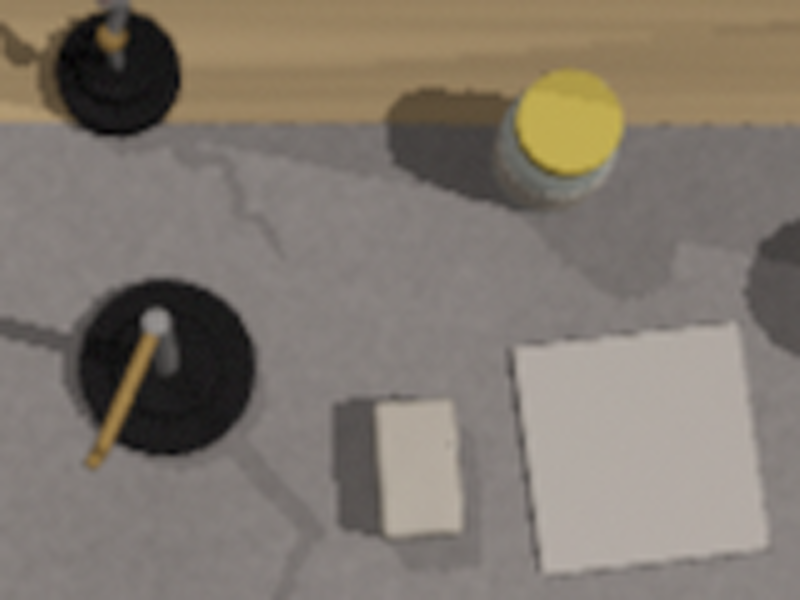

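View pics/c3.png

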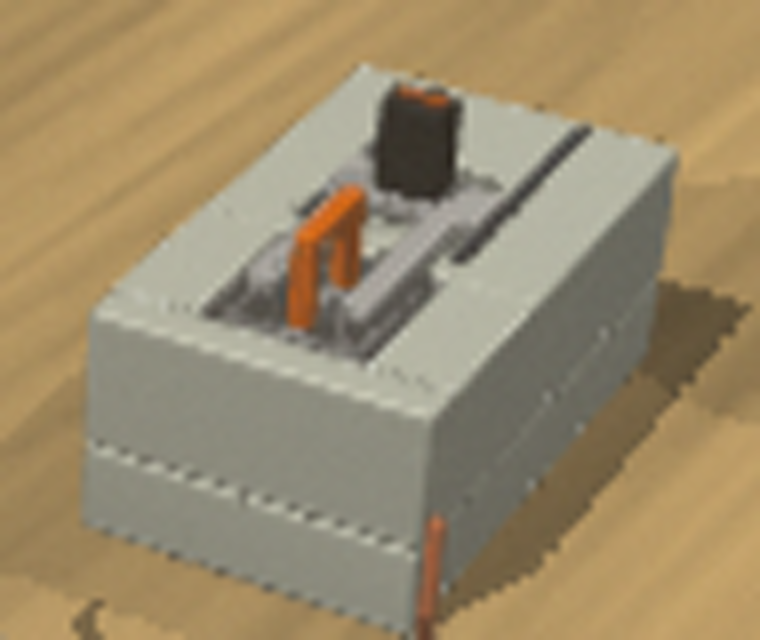

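View pics/c4.png

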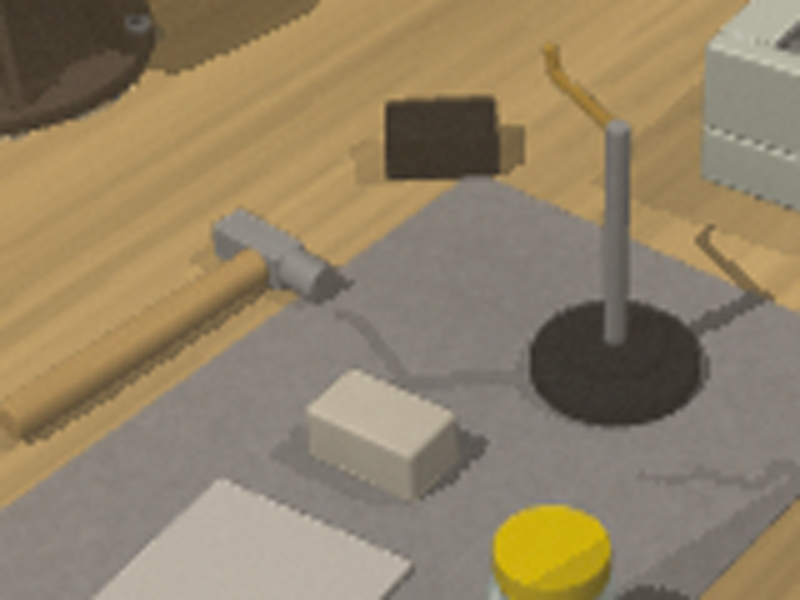

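```bash
cat > m.py <<'E'
from h import *
def un(U,V,k,x0,y0): return ((U+.5)/k-.5+x0,(V+.5)/k-.5+y0)
def tri(s1,p1,s2,p2):
    c1,d1=ray(s1,p1);c2,d2=ray(s2,p2); d1=d1/np.linalg.norm(d1);d2=d2/np.linalg.norm(d2)
    A=np.c_[d1,-d2]; k=np.linalg.lstsq(A,c2-c1,rcond=None)[0]; a=c1+k[0]*d1;b=c2+k[1]*d2
    return (a+b)/2,np.linalg.norm(a-b)
def comps(s,mask,roi,mn=8):
    x0,y0,x1,y1=roi; m=np.zeros_like(mask,np.uint8); m[y0:y1,x0:x1]=mask[y0:y1,x0:x1]
    n,l,st,c=cv2.connectedComponentsWithStats(m); return [(st[i],c[i],l==i) for i in range(1,n) if st[i][4]>=mn]
E
python3 - <<'E'
from m import *
np.set_printoptions(precision=4,suppress=True)
T=load('top0');S=load('scene0')
print('deck')
P=[onplane(T,un(u,v,6,60,150),.105) for u,v in[(67,112),(645,65),(667,402),(80,451)]]
for p in P: print(p)
for i in range(4): print(np.linalg.norm(P[i]-P[(i+1)%4]))
C=np.mean(P,axis=0); d=(P[0]+P[3]-P[1]-P[2]); print('C',C,'yaxis ang',np.degrees(np.arctan2(d[1],d[0])))
P=[onplane(S,un(u,v,8,300,130),.105) for u,v in[(95,312),(430,415),(678,150),(365,67)]]
print('scene deck');
for p in P: print(p)
for i in range(4): print(np.linalg.norm(P[i]-P[(i+1)%4]))
print('C',np.mean(P,axis=0)); d=(P[2]+P[3]-P[1]-P[0]);print(np.degrees(np.arctan2(d[1],d[0])))
for n,s in(('T',T),('S',S)):
    hsv=cv2.cvtColor(s['image'],cv2.COLOR_RGB2HSV); 
    m=((hsv[...,0]<14)&(hsv[...,1]>170)&(hsv[...,2]>120))
    roi=(60,150,190,240) if n=='T' else (300,130,395,210)
    for st,c,l in comps(s,m.astype(np.uint8),roi,3): 
        print(n,'orange',st,c)
        r=cv2.minAreaRect(np.argwhere(l)[:,::-1].astype(np.float32)); print(r)
print('tile')
m=cv2.cvtColor(T['image'],cv2.COLOR_RGB2GRAY)
for u in [[(512,347),(738,323),(769,548),(543,573)]]:
    P=[onplane(T,un(a,b,5,215,120),.008) for a,b in u]
    for i in range(4): print(P[i],np.linalg.norm(P[i]-P[(i+1)%4]))
    print(np.mean(P,axis=0)); d=P[1]-P[0]; print(np.degrees(np.arctan2(d[1],d[0])))
print('stand')
pt=onplane(T,un(155,320,5,215,120),.175); tip=onplane(T,un(93,461,5,215,120),.185)
print('post top',pt,'tip',tip,np.linalg.norm((tip-pt)[:2]),np.degrees(np.arctan2(*(tip-pt)[1::-1])))
b=onplane(T,un(167,367,5,215,120),.012);print('base T',b)
b=onplane(S,un(617,360,5,170,160),.012);print('base S',b)
print('post top S',onplane(S,un(619,126,5,170,160),.175), 'tip S',onplane(S,un(549,48,5,170,160),.187))
E
```

```text
deck
[0.6285 0.4327 0.105 ]
[0.6497 0.1854 0.105 ]
[0.5029 0.1724 0.105 ]
[0.4821 0.4202 0.105 ]
0.24829978462576385
0.1474114276071542
0.24865284735119902
0.1468827824669961
C [0.5658 0.3027 0.105 ] yaxis ang 94.85344566130746
scene deck
[0.5061 0.1758 0.105 ]
[0.6494 0.1894 0.105 ]
[0.6299 0.4334 0.105 ]
[0.4845 0.4207 0.105 ]
0.14390958709104376
0.24483530551333282
0.146000237569295
0.24583197924052164
C [0.5675 0.3048 0.105 ]
94.80667684322636
T orange [106 186   3   9  22] [106.9545 189.8182]
((107.0, 190.0), (8.0, 2.0), 90.0)
T orange [134 186  21   5  65] [143.0615 188.1231]
((144.0, 188.0), (4.0, 20.0), 90.0)
S orange [353 142   3   1   3] [354. 142.]
((354.0, 142.0), (2.0, 0.0), 180.0)
S orange [336 154   9  17  53] [338.9811 161.3396]
((338.7758483886719, 161.3103485107422), (5.013774394989014, 17.45536231994629), 21.801406860351562)
S orange [342 160   2   6   7] [342.1429 162.8571]
((342.01922607421875, 162.59616088867188), (5.099019527435303, 0.9805806875228882), 78.69007110595703)
tile
[ 0.589  -0.2173  0.008 ] 0.12962464894247708
[ 0.6029 -0.3462  0.008 ] 0.12856736409076644
[ 0.4752 -0.3605  0.008 ] 0.12825662644813215
[ 0.4613 -0.233   0.008 ] 0.12866274525955418
[ 0.5321 -0.2892  0.008 ]
-83.84470133466014
stand
post top [ 0.5778 -0.0221  0.175 ] tip [0.5077 0.0069 0.185 ] 0.07590315195649601 157.512778496255
base T [ 0.5769 -0.0225  0.012 ]
base S [ 0.5788 -0.0211  0.012 ]
post top S [ 0.5775 -0.0206  0.175 ] tip S [0.5099 0.0053 0.187 ]
```

```bash
python3 - <<'E'
from m import *
np.set_printoptions(precision=4,suppress=True)
T=load('top0');S=load('scene0')
f=lambda u,v,z:onplane(T,un(u,v,6,60,150),z)
g=lambda u,v,z:onplane(S,un(u,v,8,300,130),z)
print('stripe T',onplane(T,(107,190),.157),'S',onplane(S,(354,142),.157), g(424,97,.157))
print('grip top ends T',f(272,210,.157),f(276,275,.157),f(325,212,.157))
print('loop T top', f(440,235,.144),f(575,228,.144), 'S ends',g(303,238,.144),g(362,190,.144))
a=np.radians(4.85);R=np.array([[np.cos(a),-np.sin(a)],[np.sin(a),np.cos(a)]])
C=np.array([.5665,.3037])
for n,p in(('grip',(0,0)),('eye',(0,-.065)),('open',(0,.085))): print(n,C+R@np.array(p))
for nm,p in (('grip',(*C,.157)),('loop',(*(C+R@[0,-.065]),.144)),('l1',(*(C+R@[0,-.042]),.144)),('l2',(*(C+R@[0,-.088]),.144))):
    a1=proj(T,p);b=proj(S,p); print(nm,a1,(a1-[60,150])*6, b,(b-[300,130])*8)
E
```

```text
stripe T [0.5643 0.3193 0.157 ] S [0.5702 0.3228 0.157 ] [0.5654 0.3219 0.157 ]
grip top ends T [0.5778 0.3249 0.157 ] [0.5508 0.3222 0.157 ] [0.577  0.3033 0.157 ]
loop T top [0.5694 0.2599 0.144 ] [0.5724 0.2042 0.144 ] S ends [0.5746 0.2152 0.144 ] [0.5735 0.2614 0.144 ]
grip [0.5665 0.3037]
eye [0.572  0.2389]
open [0.5593 0.3884]
grip [113.4272 189.1169] [320.563  234.7017] [350.0261 143.9221] [400.2091 111.3768]
loop [141.4033 187.7134] [488.42   226.2805] [340.7051 156.0042] [325.641  208.0337]
l1 [132.1311 188.4748] [432.7866 230.8487] [343.94   152.9386] [351.5202 183.5091]
l2 [150.6626 186.9531] [543.9758 221.7187] [337.3958 159.1403] [299.1664 233.1226]
```

Request:
{"name": "jog_arm", "arguments": {
  "commands": [
    [28,-27,0,-6.5],
    [28,-27,0,-6.5],
    [28,-27,0,-6.5],
    [28,-27,0,-6.5],
    [28,-27,0,-6.5],
    [28,-27,0,-6.5],
    [28,-27,0,-6.5],
    [28,-27,0,-6.5],
    [28,-27,0,-6.5],
    [28,-27,0,-6.5]
  ],
  "fingers": 87.6
}}

```text
clock: 0.93
tool_pos: [0.5173, 0.3606, 0.2263]
orientation: [180.0, -0.0, -85.8]
force: [0.9, 1.2, 0.3]
opening: 0.0876
```

Request:
{"name": "jog_arm", "arguments": {
  "commands": [
    [25,-24,0,0.4],
    [25,-24,0,0],
    [0,0,-30,0],
    [0,0,-30,0],
    [0,0,-25,0],
    [0,0,-17,0],
    [0,0,0,0],
    [0,0,0,0],
    [0,0,0,0],
    [0,0,0,0]
  ]
}}

```text
clock: 1.77
tool_pos: [0.5671, 0.315, 0.1263]
orientation: [-179.9, 0.1, -85.1]
force: [-0.1, 0.6, -0.2]
opening: 0.0875
```

```bash
python3 - <<'E'
from m import *
o=get_obs();print(o['clock'],o['joint_pos'],o['tool_pos'],o['force'])
T=snap('top','t1');S=snap('scene','s1')
up=lambda i,x0,y0,x1,y1,k: cv2.resize(i[y0:y1,x0:x1,::-1],None,fx=k,fy=k,interpolation=cv2.INTER_CUBIC)
a=up(S['image'],300,100,400,210,5);b=up(T['image'],60,130,190,240,3)
b=cv2.copyMakeBorder(b,0,max(0,a.shape[0]-b.shape[0]),0,0,cv2.BORDER_CONSTANT)[:a.shape[0]]
cv2.imwrite('pics/c5.png',cv2.resize(np.hstack([a[:, :500],b[:, :]]),(800,494)))
E
```

```text
1.7667 [ 4.62578943e+01  2.23598659e+01 -1.04040727e+01  2.40690803e-02
 -5.70904964e+01 -4.13445644e+01] [0.56714056 0.31501065 0.12630473] [-0.08193653  0.61729013 -0.23100923]
```

View pics/c5.png

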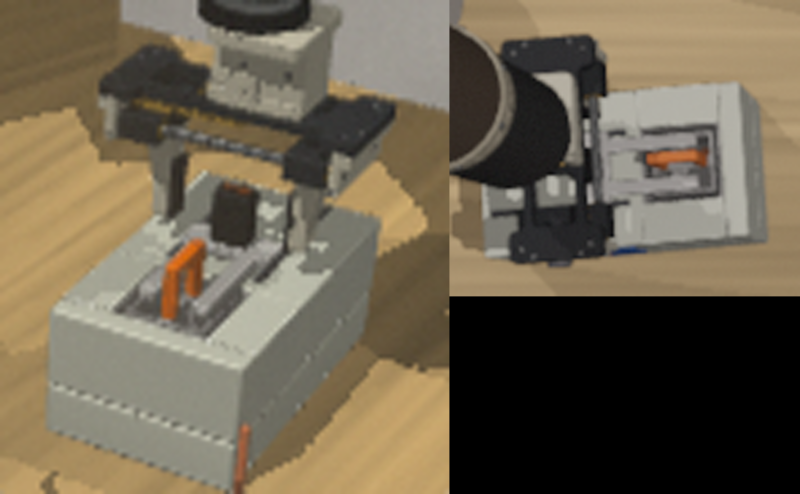

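The fingers straddle the black grip (seen at about (235,215) in the left crop) and the tines lie over the rim. Closing on the grip now.

Request:
{"name": "jog_arm", "arguments": {
  "commands": [
    [0,0,0,0],
    [0,0,0,0],
    [0,0,0,0],
    [0,0,0,0],
    [0,0,0,0],
    [0,0,0,0],
    [0,0,0,0],
    [0,0,0,0],
    [0,0,0,0],
    [0,0,0,0]
  ],
  "fingers": 0
}}

```text
clock: 2.7
tool_pos: [0.5662, 0.3142, 0.1245]
orientation: [180.0, -0.0, -85.1]
force: [-0.9, -0.4, -0.4]
opening: 0.0299
```

Request:
{"name": "jog_arm", "arguments": {
  "commands": [
    [-0.8,10,0,0],
    [-0.9,10,0,0],
    [-0.8,10,0,0],
    [-0.9,10,0,0],
    [-0.8,10,0,0],
    [-0.9,10,0,0],
    [-0.8,8,0,0],
    [-0.3,3,0,0],
    [0,0,0,0],
    [0,0,0,0]
  ]
}}

```text
clock: 3.53
tool_pos: [0.56, 0.384, 0.1245]
orientation: [179.9, -0.2, -85.1]
force: [-2.2, -8.8, 4.3]
opening: 0.0301
```

Request:
{"name": "jog_arm", "arguments": {
  "commands": [
    [-0.1,1,0,0],
    [-0.1,1,0,0],
    [-0.1,1,0,0],
    [-0.1,1,0,0],
    [-0.1,1,0,0],
    [-0.1,1,0,0],
    [0,1,0,0],
    [0,0,0,0],
    [0,0,0,0],
    [0,0,0,0]
  ]
}}

```text
clock: 4.37
tool_pos: [0.5599, 0.3843, 0.1244]
orientation: [179.8, -0.7, -85.2]
force: [2.7, -29.3, 8.0]
opening: 0.0297
```

```bash
python3 - <<'E'
from m import *
o=get_obs();print(o['clock'],o['tool_pos'],o['force'])
S=snap('scene','s2')
up=lambda i,x0,y0,x1,y1,k: cv2.resize(i[y0:y1,x0:x1,::-1],None,fx=k,fy=k,interpolation=cv2.INTER_CUBIC)
cv2.imwrite('pics/c6.png',up(S['image'],300,100,400,210,5))
E
```

```text
4.3667 [0.55991593 0.38429244 0.12444712] [  2.67018751 -29.34002822   7.98133619]
```

View pics/c6.png

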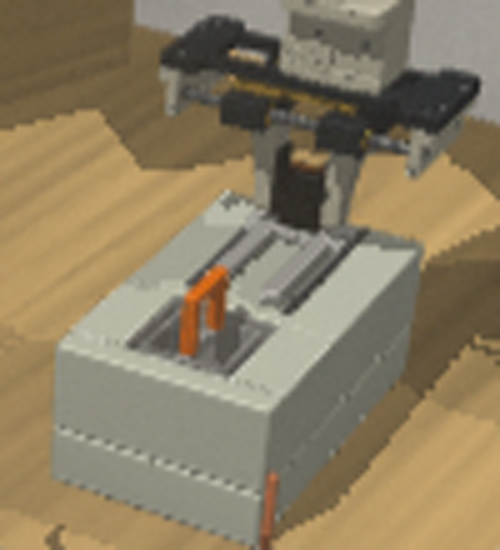

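Request:
{"name": "jog_arm", "arguments": {
  "commands": [
    [0.6,-7,0,0],
    [0,0,0,0],
    [0,0,0,0],
    [0,0,0,0],
    [0,0,0,0],
    [0,0,0,0],
    [0,0,0,0],
    [0,0,0,0],
    [0,0,0,0],
    [0,0,0,0]
  ]
}}

```text
clock: 5.25
tool_pos: [0.56, 0.3841, 0.1245]
orientation: [179.9, -0.2, -85.1]
force: [-2.2, -7.6, 4.9]
opening: 0.0299
```

Request:
{"name": "jog_arm", "arguments": {
  "commands": [
    [0,0,0,0],
    [0,0,0,0],
    [0,0,0,0],
    [0,0,10,0],
    [0,0,30,0],
    [0,0,30,0],
    [0,0,10,0],
    [0,0,0,0],
    [0,0,0,0],
    [0,0,0,0]
  ],
  "fingers": 60
}}

```text
clock: 6.08
tool_pos: [0.5598, 0.3853, 0.2041]
orientation: [180.0, 0.0, -85.1]
force: [0.3, 0.4, -0.3]
opening: 0.0602
```

Request:
{"name": "jog_arm", "arguments": {
  "commands": [
    [2.5,-30,0,0],
    [2.5,-30,0,0],
    [2.5,-30,0,0],
    [2.5,-30,0,0],
    [2.5,-27,0,0],
    [0,0,-30,0],
    [0,0,-30,0],
    [0,0,-20,0],
    [0,0,-10,0],
    [0,0,0,0]
  ]
}}

```text
clock: 6.92
tool_pos: [0.5711, 0.2371, 0.1112]
orientation: [179.7, -0.2, -85.1]
force: [-0.7, 0.6, 0.3]
opening: 0.06
```

```bash
python3 - <<'E'
from m import *
o=get_obs();print(o['clock'],o['tool_pos'],o['force'])
S=snap('scene','s3')
up=lambda i,x0,y0,x1,y1,k: cv2.resize(i[y0:y1,x0:x1,::-1],None,fx=k,fy=k,interpolation=cv2.INTER_CUBIC)
cv2.imwrite('pics/c7.png',up(S['image'],300,100,400,210,5))
E
```

```text
6.9167 [0.57108632 0.23707798 0.11123452] [-0.66551653  0.64511087  0.29830951]
```

View pics/c7.png

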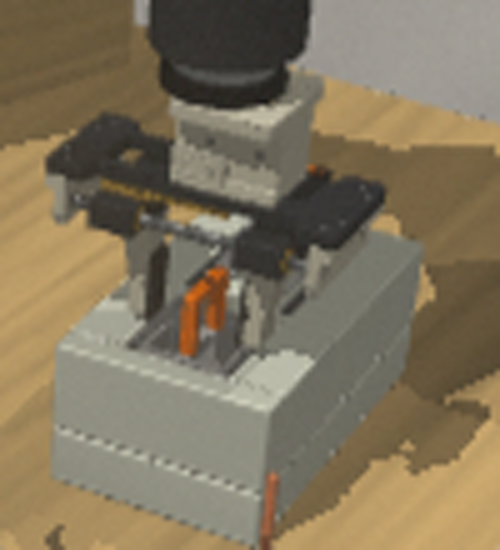

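Request:
{"name": "jog_arm", "arguments": {
  "commands": [
    [0,0,0,0],
    [0,0,0,0],
    [0,0,0,0],
    [0,0,0,0],
    [0,0,0,0],
    [0,0,0,0],
    [0,0,0,0],
    [0,0,0,0],
    [0,0,0,0],
    [0,0,0,0]
  ],
  "fingers": 0
}}

```text
clock: 7.8
tool_pos: [0.5728, 0.2383, 0.1146]
orientation: [-180.0, 0.0, -85.1]
force: [0.9, 0.4, 0.8]
opening: 0.0096
```

Request:
{"name": "jog_arm", "arguments": {
  "commands": [
    [0,0,5,0],
    [0,0,10,0],
    [0,0,20,0],
    [0,0,25,0],
    [0,0,30,0],
    [0,0,30,0],
    [0,0,30,0],
    [0,0,25,0],
    [0,0,12,0],
    [0,0,3,0]
  ]
}}

```text
clock: 8.63
tool_pos: [0.5736, 0.2386, 0.3088]
orientation: [-179.7, 0.1, -85.1]
force: [-0.4, 0.7, -1.5]
opening: 0.0098
```

```bash
python3 - <<'E'
from m import *
o=get_obs();print(o['clock'],o['tool_pos'],o['force'])
S=snap('scene','s4');snap('top','t4')
up=lambda i,x0,y0,x1,y1,k: cv2.resize(i[y0:y1,x0:x1,::-1],None,fx=k,fy=k,interpolation=cv2.INTER_CUBIC)
cv2.imwrite('pics/c8.png',up(S['image'],280,40,420,210,3.5))
E
```

```text
8.6333 [0.57357994 0.23855619 0.30875791] [-0.37605194  0.730646   -1.49791778]
```

View pics/c8.png

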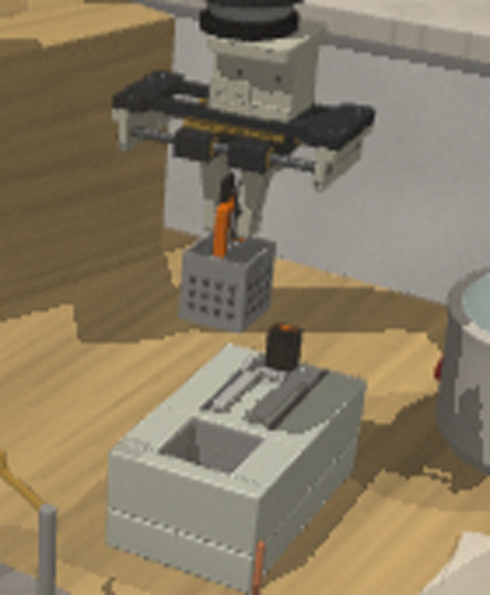

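Request:
{"name": "jog_arm", "arguments": {
  "commands": [
    [-2,-8,0,-2],
    [-2,-18,0,-2],
    [-2,-28,0,-2],
    [-2,-36,0,-2],
    [-2,-38,0,-2],
    [-2,-38,0,-2],
    [-2,-38,0,-2],
    [-2,-38,0,-2],
    [-2,-38,0,-2],
    [-2,-38,0,-2]
  ]
}}

```text
clock: 9.57
tool_pos: [0.5511, -0.0821, 0.3034]
orientation: [179.9, -0.0, -105.2]
force: [1.3, 0.1, -2.0]
opening: 0.0097
```

Request:
{"name": "jog_arm", "arguments": {
  "commands": [
    [-3,-38,0,-1.5],
    [-3,-38,0,-1.5],
    [-3,-36,0,-1.5],
    [-3,-32,0,-1.5],
    [-3,-26,0,-1.4],
    [-3,-20,0,0],
    [-3,-12,0,0],
    [0,-6,0,0],
    [0,-2,0,0],
    [0,0,0,0]
  ]
}}

```text
clock: 10.4
tool_pos: [0.5315, -0.2897, 0.304]
orientation: [180.0, 0.0, -112.5]
force: [1.0, -0.2, -0.9]
opening: 0.0097
```

```bash
python3 - <<'E'
from m import *
o=get_obs();print(o['clock'],o['tool_pos'],o['force'],o['opening'])
S=snap('scene','s5');T=snap('top','t5')
cv2.imwrite('pics/c9.png',S['image'][:,:,::-1])
E
```

```text
10.4 [ 0.53148071 -0.28965263  0.30403966] [ 1.02337834 -0.16137128 -0.86747307] 0.009724152987281307
```

View pics/c9.png

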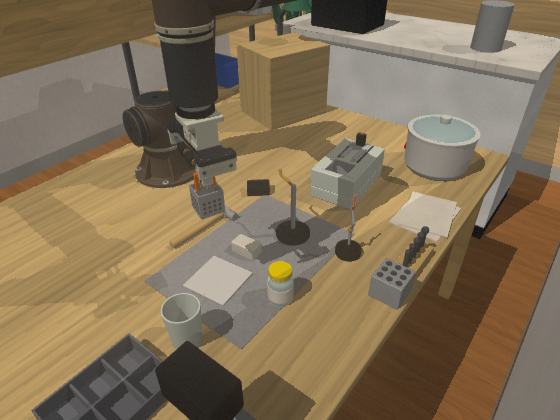

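Request:
{"name": "jog_arm", "arguments": {
  "commands": [
    [0,0,-10,0],
    [0,0,-25,0],
    [0,0,-35,0],
    [0,0,-38,0],
    [0,0,-35,0],
    [0,0,-30,0],
    [0,0,-22,0],
    [0,0,-14,0],
    [0,0,-7,0],
    [0,0,-3,0]
  ]
}}

```text
clock: 11.33
tool_pos: [0.5311, -0.2889, 0.084]
orientation: [179.9, -0.0, -112.4]
force: [0.7, 0.3, -1.8]
opening: 0.0092
```

Request:
{"name": "jog_arm", "arguments": {
  "commands": [
    [0,0,-1,0],
    [0,0,-1,0],
    [0,0,-1,0],
    [0,0,-1,0],
    [0,0,-0.5,0],
    [0,0,0,0],
    [0,0,0,0],
    [0,0,0,0],
    [0,0,0,0],
    [0,0,0,0]
  ]
}}

```text
clock: 12.17
tool_pos: [0.5317, -0.2898, 0.0811]
orientation: [-180.0, 0.0, -112.5]
force: [-0.2, 0.4, -1.8]
opening: 0.0099
```

Request:
{"name": "jog_arm", "arguments": {
  "commands": [
    [0,0,-0.5,0],
    [0,0,-0.5,0],
    [0,0,-0.5,0],
    [0,0,0,0],
    [0,0,0,0],
    [0,0,0,0],
    [0,0,0,0],
    [0,0,0,0],
    [0,0,0,0],
    [0,0,0,0]
  ]
}}

```text
clock: 13.0
tool_pos: [0.5321, -0.2899, 0.0806]
orientation: [-179.9, -0.0, -112.5]
force: [-2.3, 1.3, 6.0]
opening: 0.0099
```

```bash
python3 - <<'E'
from m import *
o=get_obs();print(o['clock'],o['tool_pos'],o['force'],o['opening'])
S=snap('scene','s6')
cv2.imwrite('pics/c10.png',cv2.resize(S['image'][180:320,150:300,::-1],None,fx=4,fy=4,interpolation=cv2.INTER_CUBIC))
E
```

```text
13.0 [ 0.53206698 -0.28994129  0.08060315] [-2.25280025  1.28393207  6.04384659] 0.00985630526750177
```

View pics/c10.png

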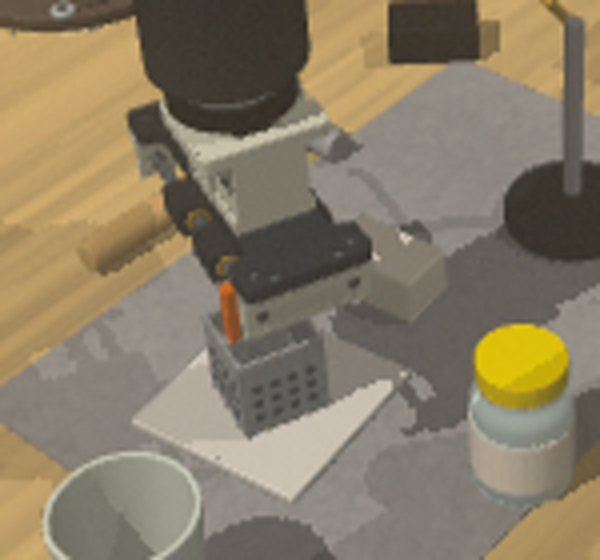

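Request:
{"name": "jog_arm", "arguments": {
  "commands": [
    [0,0,0,0],
    [0,0,0,0],
    [0,0,0,0],
    [0,0,0,0],
    [0,0,10,0],
    [0,0,25,0],
    [0,0,30,0],
    [0,0,15,0],
    [0,0,0,0],
    [0,0,0,0]
  ],
  "fingers": 70
}}

```text
clock: 13.88
tool_pos: [0.5324, -0.2899, 0.1613]
orientation: [-179.8, 0.0, -112.5]
force: [0.1, 0.2, -0.8]
opening: 0.0683
```

Request:
{"name": "jog_arm", "arguments": {
  "commands": [
    [0,0,0,7],
    [0,0,0,7],
    [0,0,0,7],
    [0,0,0,7],
    [0,0,0,7],
    [0,0,0,7],
    [0,0,0,7],
    [0,0,0,7],
    [0,0,0,7],
    [0,0,0,7]
  ],
  "fingers": 87.6
}}

```text
clock: 14.72
tool_pos: [0.531, -0.2896, 0.1585]
orientation: [179.9, 0.1, -42.2]
force: [0.3, 0.6, -0.9]
opening: 0.0877
```

Request:
{"name": "jog_arm", "arguments": {
  "commands": [
    [0,0,0,7],
    [0,0,0,7],
    [0,0,0,6],
    [0,0,0,0],
    [0,0,0,0],
    [0,0,0,0],
    [0,0,0,0],
    [0,0,0,0],
    [0,0,0,0],
    [0,0,0,0]
  ]
}}

```text
clock: 15.55
tool_pos: [0.5317, -0.2898, 0.1596]
orientation: [-180.0, -0.0, -22.5]
force: [0.1, 1.2, 0.1]
opening: 0.0878
```

```bash
python3 - <<'E'
from m import *
o=get_obs();print(o['clock'],o['joint_pos'],o['tool_pos'],o['orientation'],o['force'],o['opening'])
S=snap('scene','s7');T=snap('top','t7')
a=cv2.resize(S['image'][180:320,150:300,::-1],None,fx=4,fy=4,interpolation=cv2.INTER_CUBIC)
cv2.imwrite('pics/c11.png',a)
cv2.imwrite('pics/c12.png',T['image'][:,:,::-1])
E
```

```text
15.55 [-1.01243309e+01  1.69753722e+01 -1.37075310e+01 -5.66764938e-04
 -5.93156515e+01  7.75870869e+01] [ 0.53169182 -0.28977227  0.15957712] [-1.79999213e+02 -1.30666931e-03 -2.25375332e+01] [0.0988247  1.17969978 0.06967716] 0.08781554636515373
```

View pics/c11.png

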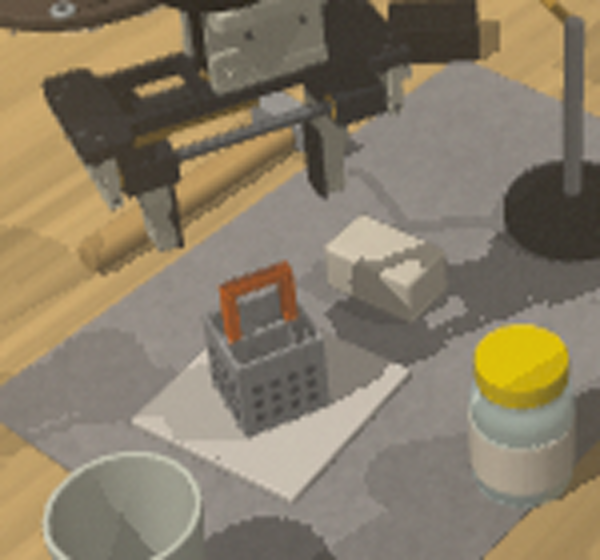

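View pics/c12.png

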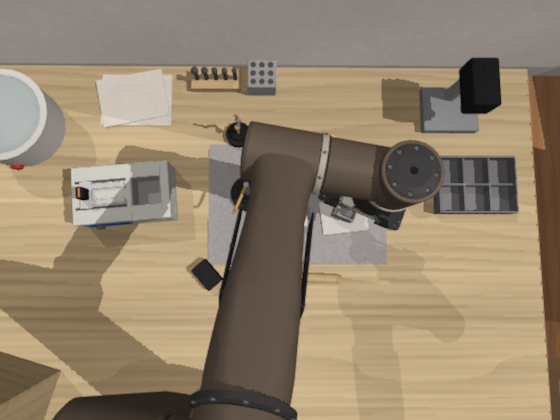

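The released basket stands upright on the tile, with its loop at about (258,300) in the crop and the fingers clear either side. Now lowering around the steel body.

Request:
{"name": "jog_arm", "arguments": {
  "commands": [
    [0,0,-12,0],
    [0,0,-25,0],
    [0,0,-28,0],
    [0,0,-20,0],
    [0,0,-12,0],
    [0,0,-5,0],
    [0,0,-2.5,0],
    [0,0,0,0],
    [0,0,0,0],
    [0,0,0,0]
  ]
}}

```text
clock: 16.48
tool_pos: [0.5324, -0.29, 0.0562]
orientation: [-180.0, -0.1, -22.5]
force: [0.2, 0.8, 0.6]
opening: 0.0875
```

Request:
{"name": "jog_arm", "arguments": {
  "commands": [
    [0,0,0,0],
    [0,0,0,0],
    [0,0,0,0],
    [0,0,0,0],
    [0,0,0,0],
    [0,0,0,0],
    [0,0,0,0],
    [0,0,0,0],
    [0,0,0,0],
    [0,0,0,0]
  ],
  "fingers": 0
}}

```text
clock: 17.32
tool_pos: [0.5317, -0.2898, 0.0552]
orientation: [180.0, -0.0, -22.5]
force: [-0.1, 0.2, 2.4]
opening: 0.0577
```

```bash
python3 - <<'E'
from m import *
o=get_obs();print(o['clock'],o['tool_pos'],o['orientation'],o['force'],o['opening'])
S=snap('scene','s8')
a=cv2.resize(S['image'][180:320,150:300,::-1],None,fx=4,fy=4,interpolation=cv2.INTER_CUBIC)
cv2.imwrite('pics/c13.png',a)
E
```

```text
17.3167 [ 0.53171826 -0.28982375  0.05517035] [ 1.79996962e+02 -4.59019816e-03 -2.24979604e+01] [-0.05566265  0.20487506  2.40886066] 0.057745907791428436
```

View pics/c13.png

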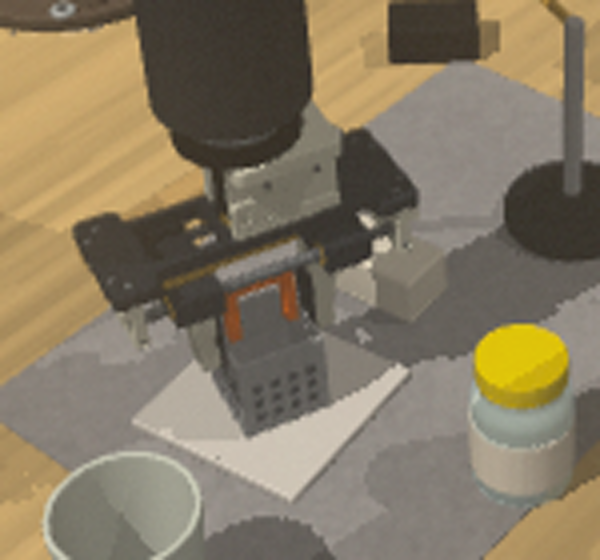

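```bash
python3 - <<'E'
from m import *
np.set_printoptions(precision=4,suppress=True)
for fn,roi in(('top0',(225,178,252,220)),('scene0',(270,160,300,190))):
    s=load(fn);hsv=cv2.cvtColor(s['image'],cv2.COLOR_RGB2HSV)
    m=((hsv[...,0]>10)&(hsv[...,0]<28)&(hsv[...,1]>110)&(hsv[...,2]>90)).astype(np.uint8)
    if fn=='scene0': m=((hsv[...,0]>10)&(hsv[...,0]<28)&(hsv[...,1]>150)&(hsv[...,2]>90)).astype(np.uint8)
    for st,c,l in comps(s,m,roi,10):
        px=np.argwhere(l)[:,::-1]; P=np.array([onplane(s,p,.170) for p in px])[:,:2]
        vx,vy,x0,y0=cv2.fitLine(P.astype(np.float32),cv2.DIST_HUBER,0,.001,.001).ravel()
        tt=(P-[x0,y0])@[vx,vy]; print(fn,st,'ang',np.degrees(np.arctan2(vy,vx)),'c',x0,y0,'ends',np.array([x0,y0])+np.outer([tt.min(),tt.max()],[vx,vy]),'range',tt.max()-tt.min())
        d=np.array([vx,vy]);q=np.array([.5778,-.0216])-[x0,y0];print('post offset from line',q[1]*d[0]-q[0]*d[1])
E
```

```text
top0 [233 187  13  26  85] ang -23.327925 c 0.5400937 -0.006703551 ends [[ 0.5081  0.0071]
 [ 0.5696 -0.0194]] range 0.06700214912631938
post offset from line 0.0012527098874813535
scene0 [279 169  13  16  42] ang -29.154453 c 0.52221227 0.005965183 ends [[ 0.4893  0.0243]
 [ 0.5632 -0.0169]] range 0.08464502039686958
post offset from line 0.0030074920425991643
```

Body grip is good (opening 57.7 mm, loop free). Next I lift and go round the robot side to a point outside the hook tip.

Request:
{"name": "jog_arm", "arguments": {
  "commands": [
    [0,0,5,0],
    [0,0,12,0],
    [0,0,18,0],
    [-6,0,20,0],
    [-12,0,16,0],
    [-16,8,12,0],
    [-18,14,6,0],
    [-18,20,2.2,0],
    [-14,26,0,0],
    [-8,30,0,0]
  ]
}}

```text
clock: 18.2
tool_pos: [0.4377, -0.1914, 0.1463]
orientation: [-180.0, 0.0, -22.6]
force: [-0.2, -0.1, -2.0]
opening: 0.0574
```

Request:
{"name": "jog_arm", "arguments": {
  "commands": [
    [0,30,0,-0.5],
    [0,34,0,0],
    [0,36,0,0],
    [0,34,0,0],
    [0,28,0,0],
    [0,22,0,0],
    [5,16,0,0],
    [6,12,0,0],
    [5,6,0,0],
    [2,3,0,0]
  ]
}}

```text
clock: 19.03
tool_pos: [0.4585, 0.0299, 0.1463]
orientation: [-180.0, -0.0, -23.0]
force: [0.1, 0.1, -1.3]
opening: 0.0577
```

```bash
python3 - <<'E'
from m import *
o=get_obs();print(o['clock'],o['tool_pos'],o['orientation'],o['force'],o['opening'])
S=snap('scene','s9');T=snap('top','t9')
a=cv2.resize(S['image'][90:250,180:360,::-1],None,fx=4,fy=3.7,interpolation=cv2.INTER_CUBIC)
cv2.imwrite('pics/c14.png',a)
E
```

```text
19.0333 [0.45853665 0.02989845 0.14627128] [-1.79999835e+02 -7.67724106e-03 -2.29526430e+01] [ 0.14791753  0.08507492 -1.25845882] 0.05774947979853982
```

View pics/c14.png

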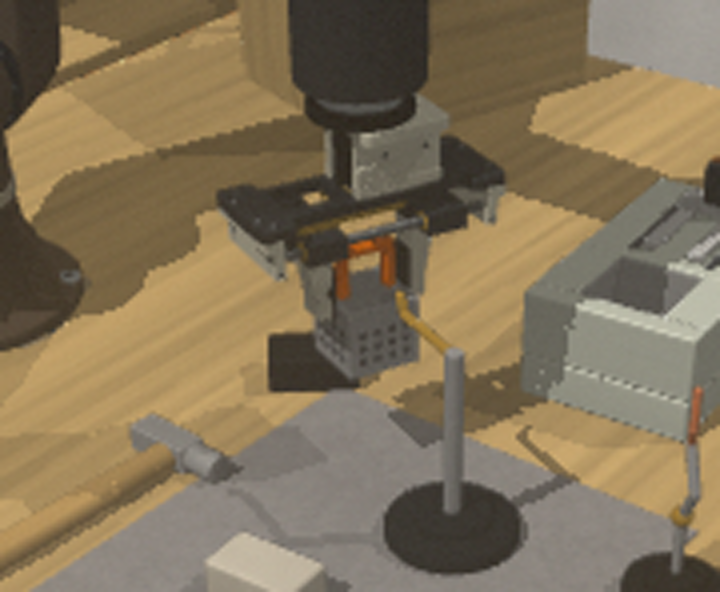

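View pics/t9.png

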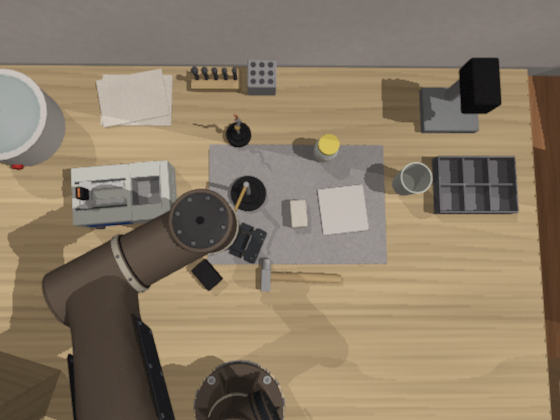

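Request:
{"name": "jog_arm", "arguments": {
  "commands": [
    [3,-1.3,0,0],
    [6,-2.6,0,0],
    [6,-2.6,0,0],
    [6,-2.6,0,0],
    [6,-2.6,0,0],
    [6,-2.6,0,0],
    [6,-2.6,0,0],
    [6,-2.6,0,0],
    [3,-1.3,0,0],
    [0,0,0,0]
  ]
}}

```text
clock: 19.97
tool_pos: [0.5064, 0.0081, 0.1461]
orientation: [180.0, 0.0, -23.0]
force: [-0.2, 0.6, -2.1]
opening: 0.0577
```

```bash
python3 - <<'E'
from m import *
o=get_obs();print(o['clock'],o['tool_pos'],o['orientation'],o['force'],o['opening'])
S=snap('scene','s10')
a=cv2.resize(S['image'][100:230,220:360,::-1],None,fx=5,fy=4.6,interpolation=cv2.INTER_CUBIC)
cv2.imwrite('pics/c15.png',a)
E
```

```text
19.9667 [0.50636892 0.00813181 0.14608858] [ 1.79988339e+02  3.52064747e-03 -2.30298796e+01] [-0.23834286  0.58203638 -2.06808795] 0.05770939662851501
```

View pics/c15.png

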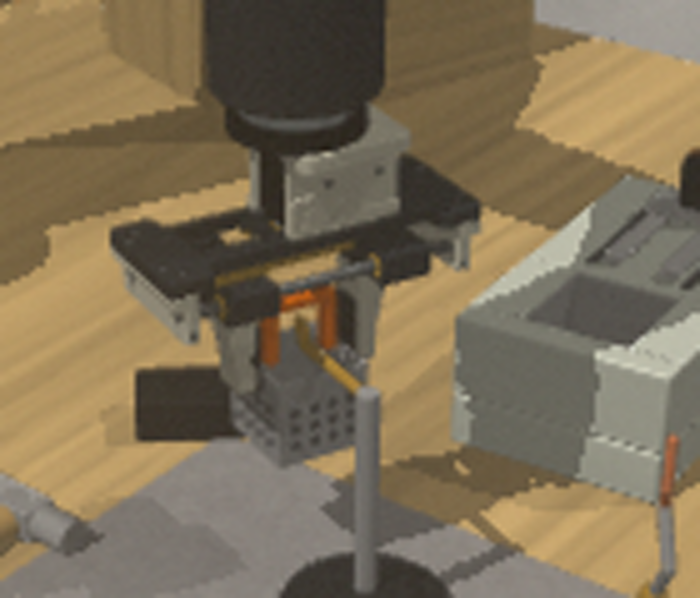

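The tip is entering the middle of the orange window at about (303,330). I'll continue in and then lower.

Request:
{"name": "jog_arm", "arguments": {
  "commands": [
    [4,-1.7,0,0],
    [6,-2.5,0,0],
    [6,-2.5,0,0],
    [6,-2.5,0,0],
    [5,-2.1,0,0],
    [2,-0.9,0,0],
    [0,0,0,0],
    [0,0,0,0],
    [0,0,0,0],
    [0,0,0,0]
  ]
}}

```text
clock: 20.85
tool_pos: [0.5345, -0.0037, 0.1463]
orientation: [-180.0, 0.0, -23.0]
force: [0.6, -0.0, -2.0]
opening: 0.0577
```

Request:
{"name": "jog_arm", "arguments": {
  "commands": [
    [0,0,-3,0],
    [0,0,-4,0],
    [0,0,-4,0],
    [0,0,-3,0],
    [0,0,-2,0],
    [0,0,-1,0],
    [0,0,0,0],
    [0,0,0,0],
    [0,0,0,0],
    [0,0,0,0]
  ]
}}

```text
clock: 21.68
tool_pos: [0.5348, -0.0038, 0.1294]
orientation: [-180.0, -0.0, -23.0]
force: [-0.2, -0.0, -2.4]
opening: 0.0576
```

Request:
{"name": "jog_arm", "arguments": {
  "commands": [
    [0,0,-0.5,0],
    [0,0,-0.5,0],
    [0,0,-0.5,0],
    [0,0,0,0],
    [0,0,0,0],
    [0,0,0,0],
    [0,0,0,0],
    [0,0,0,0],
    [0,0,0,0],
    [0,0,0,0]
  ]
}}

```text
clock: 22.52
tool_pos: [0.5347, -0.0038, 0.1278]
orientation: [-180.0, 0.0, -23.0]
force: [-0.0, -0.1, -0.8]
opening: 0.0579
```

```bash
python3 - <<'E'
from m import *
o=get_obs();print(o['clock'],o['tool_pos'],o['orientation'],o['force'],o['opening'])
S=snap('scene','s11')
a=cv2.resize(S['image'][100:230,220:360,::-1],None,fx=5,fy=4.6,interpolation=cv2.INTER_CUBIC)
cv2.imwrite('pics/c16.png',a)
E
```

```text
22.5167 [ 0.53468317 -0.00377706  0.12777339] [-1.79998370e+02  6.26695998e-04 -2.30027652e+01] [-0.02094162 -0.12815668 -0.80660183] 0.05787227944810734
```

View pics/c16.png

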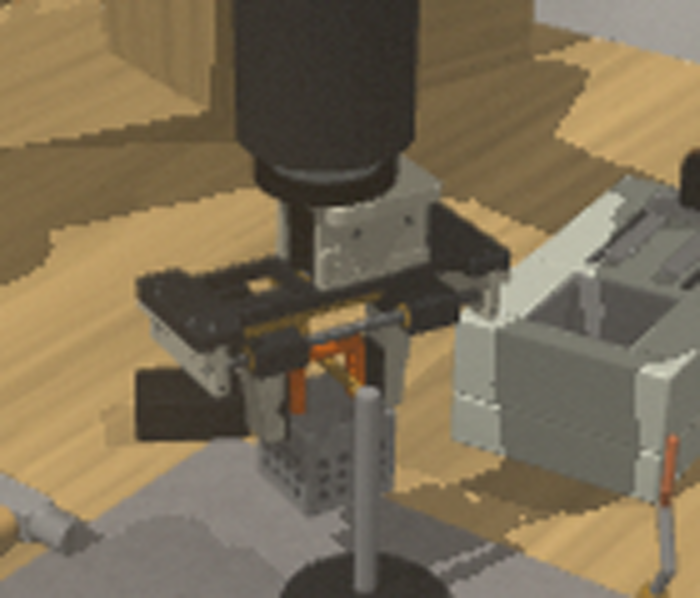

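Request:
{"name": "jog_arm", "arguments": {
  "commands": [
    [0,0,-0.4,0],
    [0,0,-0.4,0],
    [0,0,0,0],
    [0,0,0,0],
    [0,0,0,0],
    [0,0,0,0],
    [0,0,0,0],
    [0,0,0,0],
    [0,0,0,0],
    [0,0,0,0]
  ]
}}

```text
clock: 23.4
tool_pos: [0.5348, -0.0038, 0.1271]
orientation: [-180.0, -0.0, -23.0]
force: [0.4, -0.3, 0.0]
opening: 0.0575
```

Request:
{"name": "jog_arm", "arguments": {
  "commands": [
    [0,0,-0.4,0],
    [0,0,0,0],
    [0,0,0,0],
    [0,0,0,0],
    [0,0,0,0],
    [0,0,0,0],
    [0,0,0,0],
    [0,0,0,0],
    [0,0,0,0],
    [0,0,0,0]
  ]
}}

```text
clock: 24.23
tool_pos: [0.5349, -0.0038, 0.1269]
orientation: [-180.0, -0.0, -23.0]
force: [-1.8, -0.8, 4.8]
opening: 0.0574
```

Request:
{"name": "jog_arm", "arguments": {
  "commands": [
    [0,0,0,0],
    [0,0,0,0],
    [0,0,0,0],
    [0,0,0,0],
    [0,0,0,0],
    [0,0,0,0],
    [0,0,0,0],
    [0,0,0,0],
    [0,0,0,0],
    [0,0,0,0]
  ],
  "fingers": 64
}}

```text
clock: 25.07
tool_pos: [0.5347, -0.0038, 0.1266]
orientation: [-180.0, -0.0, -23.0]
force: [1.1, -0.0, -0.5]
opening: 0.064
```

Request:
{"name": "jog_arm", "arguments": {
  "commands": [
    [0,0,0,0],
    [0,0,0,0],
    [0,0,0,0],
    [0,0,0,0],
    [0,0,0,0],
    [0,0,0,0],
    [0,0,0,0],
    [0,0,0,0],
    [0,0,0,0],
    [0,0,0,0]
  ],
  "fingers": 85
}}

```text
clock: 25.9
tool_pos: [0.5347, -0.0038, 0.1266]
orientation: [180.0, -0.0, -23.0]
force: [-0.0, 1.4, -0.7]
opening: 0.0846
```

```bash
python3 - <<'E'
from m import *
o=get_obs();print(o['clock'],o['tool_pos'],o['orientation'],o['force'],o['opening'])
S=snap('scene','s12')
a=cv2.resize(S['image'][100:230,220:360,::-1],None,fx=5,fy=4.6,interpolation=cv2.INTER_CUBIC)
cv2.imwrite('pics/c17.png',a)
E
```

```text
25.9 [ 0.53470434 -0.0037717   0.12656864] [ 1.79999752e+02 -8.65392693e-04 -2.29999734e+01] [-0.03095278  1.35369195 -0.72929865] 0.08460556636510867
```

View pics/c17.png

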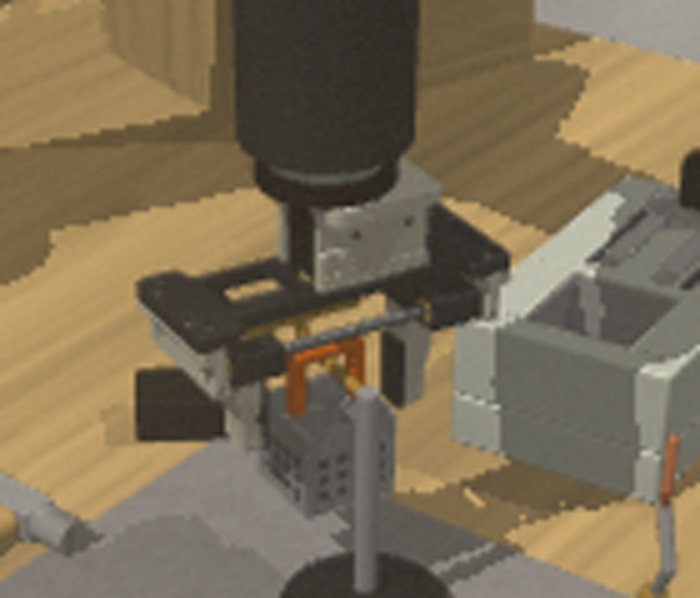

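Request:
{"name": "jog_arm", "arguments": {
  "commands": [
    [0,0,4,0],
    [0,0,8,0],
    [0,0,14,0],
    [0,0,18,0],
    [0,0,20,0],
    [0,0,20,0],
    [0,0,20,0],
    [0,0,14,0],
    [0,0,6,0],
    [0,0,0,0]
  ]
}}

```text
clock: 26.78
tool_pos: [0.5355, -0.0037, 0.2526]
orientation: [-179.9, -0.2, -23.0]
force: [1.2, -0.5, 0.1]
opening: 0.0851
```

Request:
{"name": "jog_arm", "arguments": {
  "commands": [
    [2,10,0,-4],
    [2,22,0,-6],
    [2,32,0,-6.5],
    [2,38,0,-6.5],
    [3,40,0,-6.5],
    [3,40,0,-6.5],
    [3,40,0,-6.5],
    [3,40,0,-6.5],
    [3,40,0,-6.5],
    [2,40,0,-6.5]
  ]
}}

```text
clock: 27.62
tool_pos: [0.5591, 0.3399, 0.2492]
orientation: [179.9, -0.1, -85.3]
force: [0.6, 0.5, 0.5]
opening: 0.0851
```

Request:
{"name": "jog_arm", "arguments": {
  "commands": [
    [0,26,0,0],
    [0,14,0,0],
    [0,6,0,0],
    [0,0,0,0],
    [0,0,0,0],
    [0,0,0,0],
    [0,0,0,0],
    [0,0,0,0],
    [0,0,0,0],
    [0,0,0,0]
  ]
}}

```text
clock: 28.45
tool_pos: [0.5599, 0.3838, 0.2509]
orientation: [-180.0, 0.0, -85.0]
force: [0.2, 0.3, -0.6]
opening: 0.0851
```

```bash
python3 - <<'E'
from m import *
o=get_obs();print(o['clock'],o['tool_pos'],o['orientation'],o['force'],o['opening'])
S=snap('scene','s13');T=snap('top','t13')
a=cv2.resize(S['image'][70:230,250:420,::-1],None,fx=4,fy=3.7,interpolation=cv2.INTER_CUBIC)
cv2.imwrite('pics/c18.png',a)
E
```

```text
28.45 [0.55986872 0.3837568  0.25093838] [-1.79977786e+02  2.32234726e-02 -8.50322308e+01] [ 0.17077446  0.25742993 -0.58619908] 0.08507246099223344
```

View pics/c18.png

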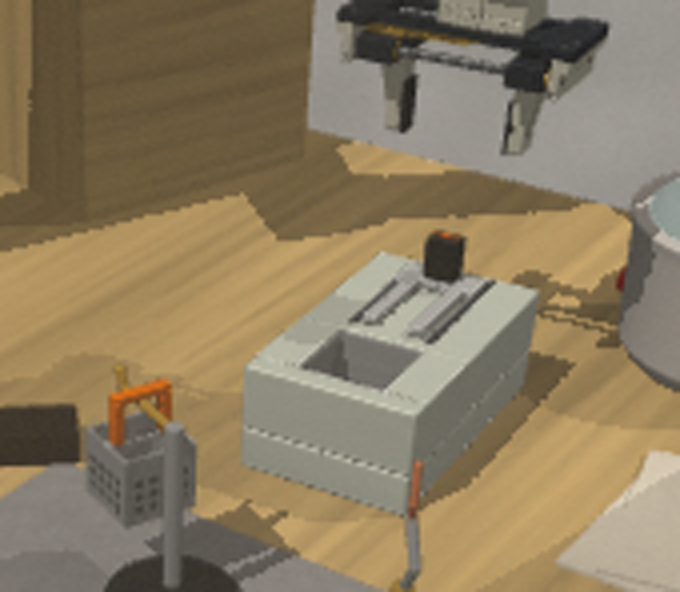

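View pics/t13.png

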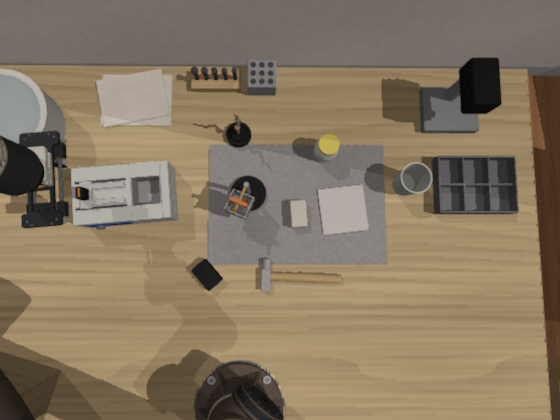

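The basket hangs free and level on the hook ((140,455) in the crop), and the lock is at its open stop. Descending onto the grip.

Request:
{"name": "jog_arm", "arguments": {
  "commands": [
    [0,0,-15,0],
    [0,0,-30,0],
    [0,0,-30,0],
    [0,0,-25,0],
    [0,0,-16,0],
    [0,0,-8,0],
    [0,0,-2,0],
    [0,0,0,0],
    [0,0,0,0],
    [0,0,0,0]
  ]
}}

```text
clock: 29.38
tool_pos: [0.5604, 0.3849, 0.1262]
orientation: [-179.9, 0.1, -85.0]
force: [-0.3, 0.8, -0.1]
opening: 0.085
```

Request:
{"name": "jog_arm", "arguments": {
  "commands": [
    [0,0,0,0],
    [0,0,0,0],
    [0,0,0,0],
    [0,0,0,0],
    [0,0,0,0],
    [0,0,0,0],
    [0,0,0,0],
    [0,0,0,0],
    [0,0,0,0],
    [0,0,0,0]
  ],
  "fingers": 0
}}

```text
clock: 30.22
tool_pos: [0.56, 0.3842, 0.1245]
orientation: [-180.0, 0.0, -85.0]
force: [2.0, -0.5, -1.8]
opening: 0.0298
```

Request:
{"name": "jog_arm", "arguments": {
  "commands": [
    [0.5,-5,0,0],
    [0.9,-10,0,0],
    [0.8,-10,0,0],
    [0.9,-10,0,0],
    [0.8,-10,0,0],
    [0.9,-10,0,0],
    [0.8,-10,0,0],
    [0.8,-10,0,0],
    [0.4,-5,0,0],
    [0,0,0,0]
  ]
}}

```text
clock: 31.05
tool_pos: [0.5671, 0.302, 0.1245]
orientation: [-180.0, -0.0, -85.1]
force: [7.3, -1.7, -4.3]
opening: 0.03
```

Request:
{"name": "jog_arm", "arguments": {
  "commands": [
    [0.1,-1,0,0],
    [0.1,-1,0,0],
    [0.1,-1,0,0],
    [0.1,-1,0,0],
    [0.1,-1,0,0],
    [0.1,-1,0,0],
    [0,-1,0,0],
    [0,0,0,0],
    [0,0,0,0],
    [0,0,0,0]
  ]
}}

```text
clock: 31.88
tool_pos: [0.5674, 0.2994, 0.1246]
orientation: [-179.9, 0.2, -85.0]
force: [2.2, 12.0, -5.4]
opening: 0.0299
```

Request:
{"name": "jog_arm", "arguments": {
  "commands": [
    [0,-1,0,0],
    [0,-1,0,0],
    [0,-1,0,0],
    [0,-1,0,0],
    [0,0,0,0],
    [0,0,0,0],
    [0,0,0,0],
    [0,0,0,0],
    [0,0,0,0],
    [0,0,0,0]
  ]
}}

```text
clock: 32.72
tool_pos: [0.5675, 0.2992, 0.1246]
orientation: [-179.8, 0.5, -84.9]
force: [-0.5, 26.0, -9.3]
opening: 0.03
```

Request:
{"name": "jog_arm", "arguments": {
  "commands": [
    [0,2,0,0],
    [0,2,0,0],
    [0,1,0,0],
    [0,0,0,0],
    [0,0,0,0],
    [0,0,0,0],
    [0,0,0,0],
    [0,0,0,0],
    [0,0,0,0],
    [0,0,0,0]
  ]
}}

```text
clock: 33.55
tool_pos: [0.5674, 0.2994, 0.1245]
orientation: [-179.9, 0.2, -85.0]
force: [3.4, 9.1, -5.5]
opening: 0.0296
```

Request:
{"name": "jog_arm", "arguments": {
  "commands": [
    [0,0,0,0],
    [0,0,0,0],
    [0,0,0,0],
    [0,0,0,0],
    [0,0,10,0],
    [0,0,25,0],
    [0,0,30,0],
    [0,0,30,0],
    [0,0,20,0],
    [0,0,5,0]
  ],
  "fingers": 70
}}

```text
clock: 34.38
tool_pos: [0.5687, 0.2988, 0.2502]
orientation: [-179.7, 0.2, -85.0]
force: [0.4, 0.2, 1.0]
opening: 0.0699
```

Request:
{"name": "jog_arm", "arguments": {
  "commands": [
    [-6,10,0,0],
    [-15,25,0,0],
    [-20,35,0,0],
    [-20,35,0,0],
    [-20,35,0,0],
    [-20,25,0,0],
    [-10,15,0,0],
    [0,0,0,0],
    [0,0,0,0],
    [0,0,0,0]
  ]
}}

```text
clock: 35.22
tool_pos: [0.4558, 0.4778, 0.244]
orientation: [180.0, -0.1, -85.0]
force: [-0.2, -0.2, 0.4]
opening: 0.0701
```

```bash
python3 - <<'E'
from m import *
np.set_printoptions(precision=4,suppress=True)
o=get_obs();print(o['clock'],o['tool_pos'],o['orientation'],o['force'],o['opening'])
S=snap('scene','s14');T=snap('top','t14')
a=cv2.resize(S['image'][110:300,170:400,::-1],None,fx=3.4,fy=3.1,interpolation=cv2.INTER_CUBIC)
cv2.imwrite('pics/c19.png',a)
hsv=cv2.cvtColor(T['image'],cv2.COLOR_RGB2HSV)
m=((hsv[...,0]<14)&(hsv[...,1]>150)&(hsv[...,2]>110)).astype(np.uint8)
for st,c,l in comps(T,m,(60,150,260,240),3): print(st,c,onplane(T,c,.157))
# grip stripe initial at TCP-grip y .3142: stripe (107,190)->y .3193
cv2.imwrite('pics/c20.png',cv2.resize(T['image'][150:240,60:190,::-1],None,fx=6,fy=6,interpolation=cv2.INTER_CUBIC))
d=cv2.absdiff(load('top0')['image'],T['image']).max(2)>40
for st,c,l in comps(T,d.astype(np.uint8),(0,0,560,420),25): print('diff',st)
E
```

```text
35.2167 [0.4558 0.4778 0.244 ] [179.9571  -0.063  -84.9814] [-0.1986 -0.1534  0.4347] 0.07014890786663625
[112 185   3   9  21] [113.1905 188.9048] [0.567  0.3043 0.157 ]
[230 197  18  11  77] [238.7532 201.5325] [ 0.5358 -0.0047  0.157 ]
diff [   0  182   25   97 1631]
diff [ 99 183  24  16 271]
diff [129 185  29   8 122]
diff [192 188  13  11  35]
diff [200 189  35  28 504]
diff [228 188  13  23 148]
diff [149 193   9   7  36]
diff [239 193  16  18 185]
diff [236 210  10   6  31]
diff [  0 298  23  53 633]
diff [181 348  12   5  33]
diff [   4  378   85   42 1287]
diff [ 96 392  63  24 559]
diff [268 397   9   9  41]
```

View pics/c19.png

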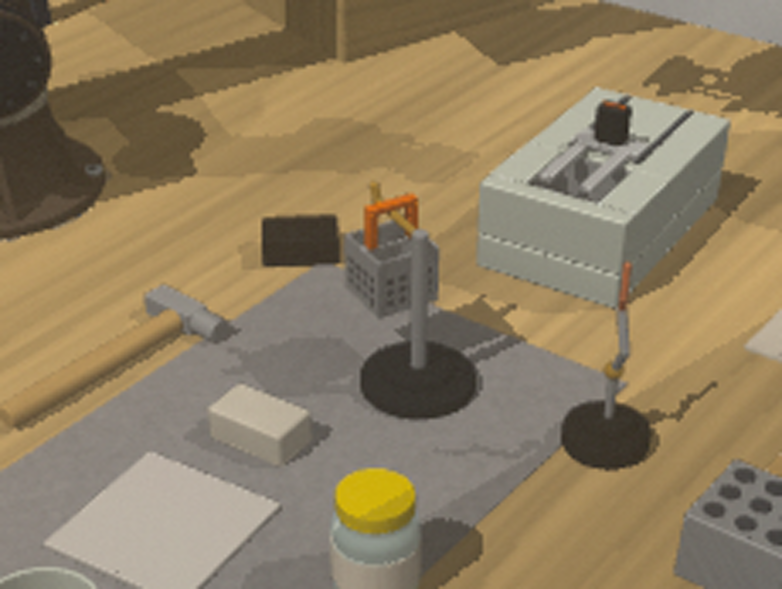

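View pics/c20.png

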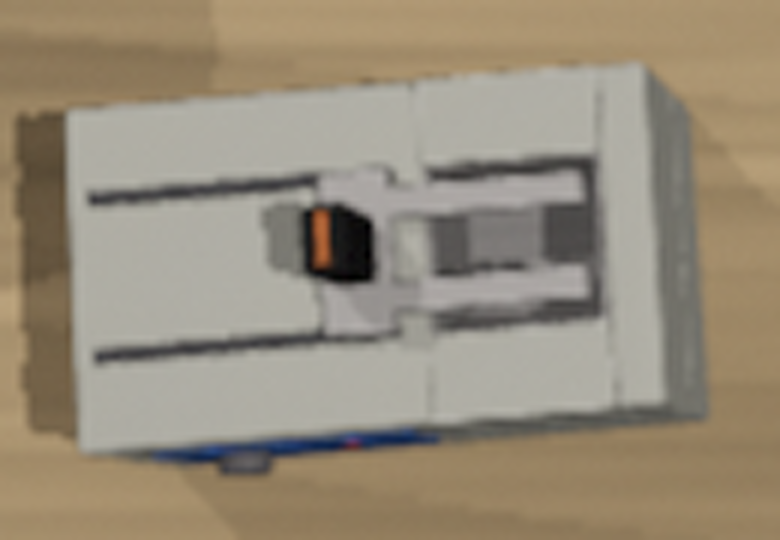

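The lock's end-stop to end-stop travel was 85 mm, the tines reach right over the tank, the basket hangs on the hook, and the picture difference shows no bystander moved. Handing in.

```bash
python3 -c "
from plant import close_job,get_obs
print(get_obs()['clock']); print(close_job())"
```

```text
35.3167
the job is handed in; nothing more can be done
None
```

I finished the whole job in the order asked and handed it in at 35.3 s. No verdict was reported.

**What I did**
- **Unlock:** I slid the lock to its open end stop; the wrist force there rose to about 29 N.
- **Unload:** I lifted the basket by its loop, stood it on the drip tile and let go.
- **Hang:** I took the basket round its steel body with the loop free, threaded the loop over the hook and lowered it. The wrist force showed the rod carrying the weight before I let go.
- **Lock again:** I pushed the lock home until it stopped; the wrist force rose to about 26 N.

**Last checks**
- The lock travelled about 85 mm between its two stops. It had started about 15 mm short of fully home.
- The basket hangs level at the middle of the hook. I measured the loop within about 1 mm of where it should sit.
- Comparing the first and last top pictures, only the robot, lock, basket and their shadows had changed. No bystander moved.
- The arm stands clear of everything, with about 0 N on the wrist.
- No check failed. The lock grip sat about 4 mm off the position I expected from the pictures at both stops. The fingers most likely held it slightly off centre, so I relied on the stop forces and the travel instead.

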